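Hold a round flask down on the touch mixer

TASK

Take the larger of the two round-bottom flasks out of its cork ring by the neck, set it upright, bulb down, in the sprung ring on top of the mixer, and press the flask gently down until the ring is fully depressed. Finish still gripping the flask and keeping it pressed down: do not let go. Push only on the flask, not on the ring itself, and leave the small flask and the other things where they stand.

Things in the scene. Friction and masses are not known exactly. Their poses are not given: they have to be found in the camera images.
- flask_large: The larger round-bottom flask, amber glass, about 0.13 to 0.23 kg, standing upright in a cork ring: a ball 84 mm across with a straight round neck 28 mm across. Origin at the lowest point of the ball, z axis up along the neck. The ball's centre is 42 mm above the origin, the neck leaves the ball 82 mm above the origin and runs up to a lip, 34 mm across and 6 mm thick, whose top is 136 mm above the origin. Round about its z axis, so its yaw means nothing.
- flask_large_bulb (a point): Centre of the larger flask's ball.
- flask_small: The smaller round-bottom flask of the same glass, to be left alone: ball 60 mm across, neck 22 mm across, 100 mm tall. Origin at the lowest point of the ball, z up. It stands upright in its own cork ring; which of the two flasks is on the left varies.
- cork_large: Cork ring under the larger flask, fixed to the worktop: 94 mm outside, 54 mm inside, 22 mm high; origin at the centre of its underside. The flask just rests in it, its lowest point about 12 mm above the worktop.
- mixer: Touch mixer, white plastic box 120 (x) by 140 (y) by 65 mm with a dial and a switch on its front (-x) face, fixed to the worktop. Origin at the centre of its underside, z up. A round black plate on top reaches 72 mm high; above its centre stands the sprung ring.
- cradle_top (a point): Centre of the top face of the mixer's grey sprung ring; moves with the ring; 107 mm above the worktop when the ring is up. The ring is 74 mm outside, 54 mm inside and 12 mm thick, level, and moves straight down. The larger flask's ball sits in it with the ball's centre 32 mm above this point.
- cradle (a joint): How far the sprung ring is pressed down, in m: 0 up, 0.014 fully down on its stop. The spring pushes back with 5 N at the start and 12 N at the stop, so the flask's own weight does not press it down.
- spice_jar: Round spice jar with a green lid, 46 mm across and 105 mm tall, a bystander behind the flasks; origin at the centre of its underside.
- tape: Roll of masking tape lying flat, 100 mm across and 25 mm high, a bystander; origin at the centre of its underside.
Mind the look-alikes: they are no part of the job. Leave any pink or red look-alike of the cork_large alone.

How it is judged:
By the outcome, as a careful person would: the job done as asked, in the order asked, and still so for the second after the job is handed in, while the arm keeps its last pose, push and grip.
It also fails if it takes over 38 s, if anything falls off the work surface, if the arm or the gripper's body presses on something with over 40 N, if the wrist force passes 120 N, or if a joint passes its speed limit or range.

ROBOT

A 6-joint arm with a two-finger parallel gripper is mounted at the origin on a cart in front of the work surface, level with it; the furniture and walls round the work are solid. World frame = base frame: x ahead of the robot, y to its left, z up, the work surface at z = 0. Lengths are in m, angles in rad, forces in N, time in s.
With the tool pointing down it reaches from about 0.325 to 0.875 m from the base axis. Payload 4.4 kg.
Tool frame: the origin (TCP) lies at the very end of the fingers, on their centre line; the grasp point (between the pads) lies 19 mm behind it (bot.grip_depth is the distance from the TCP to the grasp point, in m); z points along the fingers, y is the line along which they close (so a half turn about z gives the same grasp; the last joint's range is limited). The gripper opens to 85 mm and grips with 20 to 120 N. Pads are 22 mm wide; open, the fingers measure 114 mm over their backs; the gripper's body (76 mm by 85 mm) begins 54 mm behind the grasp point. The pads swing forward as they close: fully open they stand 13 mm farther back than shut.
Start: joints at [-1.327, 0.207, 1.542, -0, 1.393, -0.15], TCP at [0.221, -0.531, 0.231] pointing down, gripper open.
Joint ranges: [-2.73, 2.73], [-0.86, 2.22], [0.23, 2.46], [-1.11, 4.25], [0.08, 2.63], [-2.82, 2.82]. Speed limits (rad/s): [2.79, 2.79, 3.14, 3.14, 3.14, 3.14].

INTERFACE

Orientations are given as a rotation vector (axis times angle).
In Python, from station import bot gives the robot as it stands.
- The arm moves only by the tool play_rows, never from a script. Its argument "motion" is a list of rows, each a list of 5 numbers: the shift along the tool's x, y, z in units of 0.2 m (1.0 is 0.2 m), then the turn about the tool's z in units of pi/2 rad (1.0 is pi/2 rad), then the closure, from 0 (fully open) to 1 (shut). In form: [[x, y, z, spin, gripper], ...]. A call has 1 to 20 rows; each row is the pose to reach, as a shift and turn from the pose commanded when the call began, along the tool's axes at that moment; what a row does not reach only later rows make up. A row lasts 1/8 s, in which the tool goes at most 62.5 mm and 10.7 degrees, less where a joint would pass 70% of its speed; a pose out of reach is approached as far as the arm can. A call with a number of a shift or a turn outside -1 to 1 is refused whole. A call with a gripper value outside its range is refused whole. The fingers move at their own pace and stop on an object; "newtons" is the grip in N (left out, the last holds). Time passes only in rows, so rows that repeat a pose let the fingers close. It gives the time, the measured TCP pose, the force, the opening and the grip force at its end, in the units of the state.
- bot.read_state(): the state, without advancing time (a new reading comes with each control period).
- bot.snapshot(name): name is "scene" or "top" or "wrist"; returns a dict with "color" (420x560x3 uint8, blue, green, red), "z_map" (420x560 float32, m along the optical axis (not along the pixel's ray), 0 where there is no reading), "mtx" (3x3 intrinsics, pixels), "k1" (the pictures are not rectified: a ray, as slopes to the right and down, at radius r is drawn at 1 + k1 r^2 times it, then the intrinsics apply), "R" (3x3) and "t" (3): a world point X has camera coordinates R X + t. Camera axes: x right, y down, z forward; pixel columns grow to the right and rows downward; lengths in m; the calibration is good to about 2 mm. A picture is of the moment at which its call begins.
- bot.close_job(): hands the job in; it is judged then, once.
Trained networks look in the newest picture that a camera, given by its name, has taken for a name from the list of things; names that differ only in an ending like _2 or _b are one class to them, and where a whole thing is asked for, a point or a joint stands for the part that bears it (a point fixed in the world has none). Each returns a list of dicts, best first, with "p" (0 to 1); they miss things now and then, are a little off and sometimes report something else, mostly with a low value. They report only what shows in the picture. A call takes as long as a camera call. They do not tell look-alikes from the thing itself.
- bot.boxes_of(camera, label): "xy" ([column, row] in pixels, amid what is visible of it).
- bot.outline_of(camera, label): "pixels" (420x560 bool, what is visible of it) and "xy" ([column, row] in pixels, amid what is visible of it).
The state is a dict: "time_s": time; "joint_positions": joint angles; "joint_vel": joint speeds; "tau": joint torques, N m; "ee_pos": TCP position; "ee_rot": TCP orientation; "ft_force": force on the tool from outside, world axes, zero at the start; "wrist_torque": the same for the moment, N m; "finger_gap": finger opening in m; "gripper_force": force on a finger pad.
Only numpy, scipy, OpenCV 4.12 (cv2) and the standard library are available. Lean on these libraries where they do the work, as an engineer would, in place of code of your own. Each camera call takes 0.05 s, during which the arm holds its last target. There are 200 camera calls.

## Working session

There is one attempt and no reset: what is moved stays moved. The work goes in short steps, Python scripts to look and compute and a tool call to move; the robot and the scene stay as the last step left them, time stands still between calls to the robot, and variables do not carry over. Pictures are saved under pics/ and viewed, at most 10 in all, crops included, and the job is handed in when it is done.

Besides the shell and the picture viewer there is one more tool, called after ">>>" by a JSON object that holds its "name" and its "arguments". play_rows: Moves the arm, as the interface text tells. Its arguments: {"type":"object","properties":{"motion":{"type":"array","items":{"type":"array","items":{"type":"number"}}},"newtons":{"type":"number"}},"required":["motion"]}

```bash
mkdir -p pics
cat > h.py <<'E'
import numpy as np, cv2
from station import bot
from scipy.spatial.transform import Rotation as Ro
def pts(s, mask):
    v,u=np.nonzero(mask&(s["z_map"]>0)); z=s["z_map"][v,u]
    d=cv2.undistortPoints(np.c_[u,v].astype(float)[:,None],s["mtx"],np.array([s["k1"],0,0,0.]))[:,0]
    return (np.c_[d*z[:,None],z]-s["t"])@s["R"]
E
python3 - <<'E'
from h import *
st=bot.read_state(); print(st["ee_pos"],st["ee_rot"],st["time_s"],Ro.from_rotvec(st["ee_rot"]).as_matrix().round(3))
for c in("scene","top"):
    s=bot.snapshot(c); cv2.imwrite(f"pics/{c}1.png",s["color"])
    for l in("flask_large","flask_small","cork_large","mixer","cradle_top","spice_jar","tape"):
        for o in bot.outline_of(c,l)[:3]:
            P=pts(s,o["pixels"]); 
            if len(P): print(c,l,round(o["p"],2),np.round(o["xy"]),len(P),"med",np.median(P,0).round(3),"lo",np.percentile(P,2,0).round(3),"hi",np.percentile(P,98,0).round(3))
E
```

```text
[ 0.22096111 -0.5300157   0.23010309] [-3.07832426e+00 -6.15636659e-01  1.47716446e-04] 0.0 [[ 0.923  0.385 -0.001]
 [ 0.385 -0.923  0.002]
 [ 0.    -0.002 -1.   ]]
scene flask_large 0.79 [232. 220.] 1733 med [0.444 0.06  0.077] lo [0.408 0.04  0.022] hi [0.48  0.096 0.147]
scene flask_large 0.57 [304. 294.] 6556 med [ 0.558 -0.176  0.064] lo [ 0.493 -0.217  0.006] hi [ 0.629 -0.08   0.107]
scene flask_small 0.85 [260. 173.] 539 med [0.497 0.301 0.062] lo [0.472 0.288 0.027] hi [0.519 0.321 0.115]
scene cork_large 0.96 [215. 311.] 1821 med [ 0.404 -0.144  0.021] lo [ 0.362 -0.176  0.002] hi [ 0.447 -0.09   0.023]
scene cork_large 0.92 [235. 248.] 743 med [0.443 0.048 0.019] lo [ 0.398  0.034 -0.   ] hi [0.487 0.091 0.023]
scene cork_large 0.85 [208. 212.] 539 med [0.378 0.219 0.019] lo [ 0.35   0.167 -0.   ] hi [0.415 0.253 0.023]
scene mixer 0.83 [306. 295.] 6587 med [ 0.557 -0.176  0.064] lo [ 0.493 -0.217  0.003] hi [ 0.629 -0.079  0.107]
scene cradle_top 0.85 [307. 264.] 777 med [ 0.56  -0.149  0.105] lo [ 0.527 -0.173  0.096] hi [ 0.593 -0.107  0.108]
scene spice_jar 0.94 [329. 
[... 456 characters left out ...]
 lo [0.352 0.17  0.004] hi [0.435 0.259 0.028]
top cork_large 0.69 [268. 243.] 49 med [0.413 0.106 0.023] lo [ 0.401  0.034 -0.001] hi [0.442 0.122 0.065]
top cork_large 0.68 [349. 241.] 727 med [ 0.404 -0.127  0.022] lo [ 0.358 -0.171  0.001] hi [ 0.444 -0.083  0.028]
top mixer 0.71 [361. 189.] 2586 med [ 0.552 -0.132  0.067] lo [ 0.492 -0.203  0.033] hi [ 0.62  -0.063  0.109]
top cradle_top 0.68 [357. 194.] 307 med [ 0.554 -0.132  0.107] lo [ 0.525 -0.17   0.073] hi [ 0.592 -0.103  0.112]
top spice_jar 0.75 [280. 160.] 356 med [0.626 0.072 0.105] lo [0.611 0.052 0.025] hi [0.654 0.094 0.11 ]
top tape 0.77 [238. 151.] 509 med [0.638 0.181 0.024] lo [0.583 0.138 0.002] hi [0.677 0.231 0.03 ]
```

```bash
cat > m.py <<'E'
from h import *
from scipy.optimize import least_squares
def fit(P,r,x0):
    f=lambda c: np.hypot(P[:,0]-c[0],P[:,1]-c[1])-r
    s=least_squares(f,x0,loss="soft_l1",f_scale=.002); return s.x.round(4),np.abs(s.fun).mean().round(4),len(P)
E
python3 - <<'E'
from m import *
a=[]
for c in("scene","top"):
    s=bot.snapshot(c); a.append(s["color"])
    P=pts(s,np.ones((420,560),bool))
    near=lambda x,y,r,z0,z1:P[(np.hypot(P[:,0]-x,P[:,1]-y)<r)&(P[:,2]>z0)&(P[:,2]<z1)]
    N=near(.442,.082,.03,.1,.137); print(c,"neck",fit(N,.014,[.442,.082]))
    B=near(.442,.082,.06,.03,.08)
    f=lambda k:np.linalg.norm(B-np.array([k[0],k[1],k[2]]),axis=1)-.042
    q=least_squares(f,[.442,.082,.054],loss="soft_l1",f_scale=.002);print("ball",q.x.round(4),len(B))
    L=near(.442,.082,.03,.143,.16);print("lip",L.mean(0).round(4),len(L), L.min(0).round(3),L.max(0).round(3))
    R=near(.558,-.136,.05,.102,.115)
    g=lambda k:np.maximum(np.abs(np.hypot(R[:,0]-k[0],R[:,1]-k[1])-.032)-.005,0)
    q=least_squares(g,[.558,-.136],loss="soft_l1",f_scale=.002);print("ring",q.x.round(4),len(R),R.min(0).round(3),R.max(0).round(3),np.median(R[:,2]))
    cv2.imwrite(f"pics/{c}2.png",cv2.resize(s["color"],(800,600)))
E
```

```text
scene neck (array([0.4431, 0.0818]), np.float64(0.001), 249)
ball [0.4433 0.0821 0.0533] 884
lip [0.4433 0.0783 0.1463] 108 [0.426 0.063 0.143] [0.459 0.098 0.149]
ring [ 0.5613 -0.1374] 596 [ 0.525 -0.174  0.102] [ 0.598 -0.101  0.109] 0.10645740242825283
top neck (array([0.4396, 0.08  ]), np.float64(0.0005), 13)
ball [0.442  0.0811 0.0534] 285
lip [0.4417 0.0809 0.1485] 84 [0.425 0.065 0.143] [0.458 0.096 0.154]
ring [ 0.5596 -0.136 ] 322 [ 0.524 -0.173  0.102] [ 0.595 -0.101  0.113] 0.107289410830927
```

View pics/scene2.png

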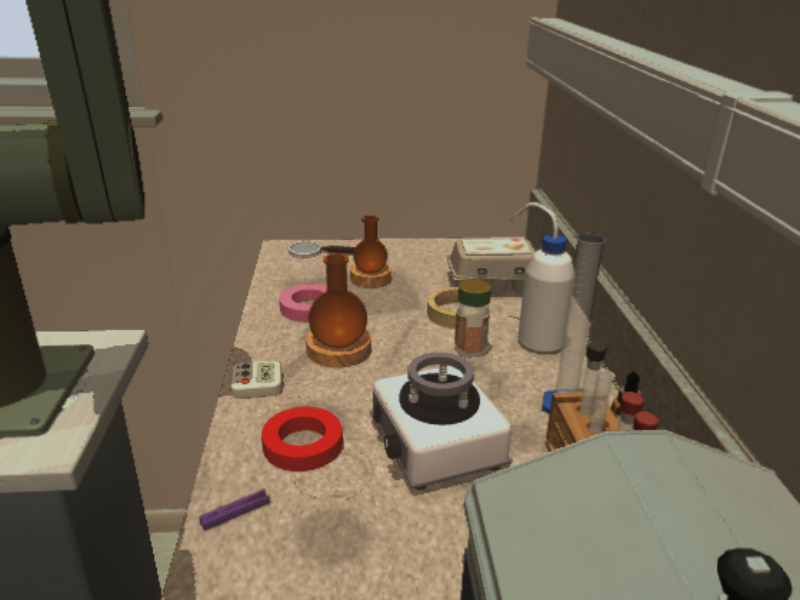

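View pics/top2.png

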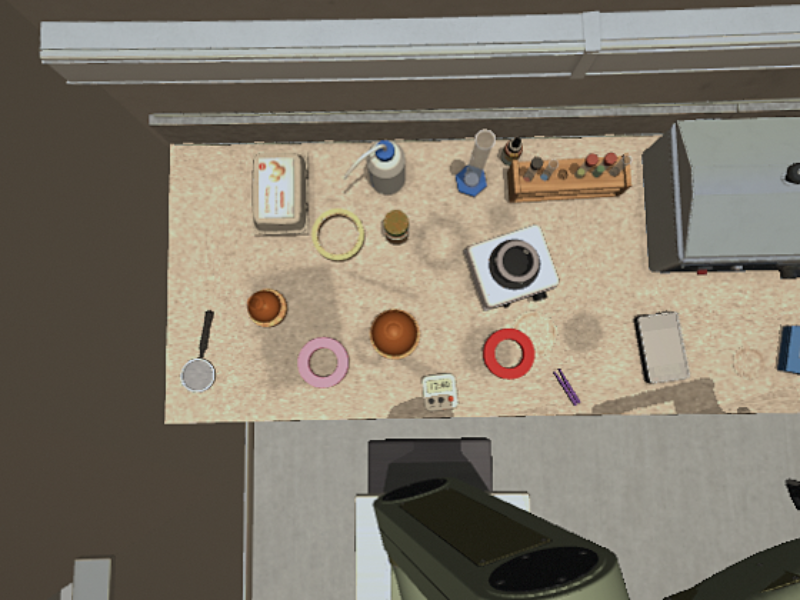

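>>> {"name": "play_rows", "arguments": {"motion": [[0.12, -0.13, 0, 0, 0], [0.25, -0.27, 0, 0, 0], [0.37, -0.4, 0, 0, 0], [0.5, -0.53, 0, 0, 0], [0.61, -0.67, 0, 0, 0], [0.73, -0.8, 0, 0, 0]]}}

```text
time_s: 1.65
ee_pos: [0.2946, -0.3258, 0.2314]
ee_rot: [3.08, 0.616, 0.0]
ft_force: [1.2, -0.0, 0.6]
finger_gap: 0.0854
gripper_force: 0.0
```

>>> {"name": "play_rows", "arguments": {"motion": [[0.12, -0.13, 0, 0, 0], [0.25, -0.27, 0, 0, 0], [0.37, -0.4, 0, 0, 0], [0.5, -0.53, 0, 0, 0], [0.61, -0.67, 0, 0, 0], [0.73, -0.8, 0, 0, 0]]}}

```text
time_s: 2.4
ee_pos: [0.3678, -0.122, 0.2315]
ee_rot: [3.08, 0.616, 0.001]
ft_force: [-0.1, -0.3, 1.0]
finger_gap: 0.0855
gripper_force: 0.0
```

>>> {"name": "play_rows", "arguments": {"motion": [[0.12, -0.13, 0, 0, 0], [0.25, -0.27, 0, 0, 0], [0.37, -0.4, 0, 0, 0], [0.5, -0.53, 0, 0, 0], [0.61, -0.67, 0, 0, 0], [0.73, -0.8, 0, 0, 0], [0.73, -0.8, 0, 0, 0], [0.73, -0.8, 0, 0, 0]]}}

```text
time_s: 3.4
ee_pos: [0.4406, 0.0804, 0.2312]
ee_rot: [3.08, 0.617, -0.001]
ft_force: [0.2, -0.2, 0.4]
finger_gap: 0.0854
gripper_force: 0.0
```

Run:
```python
from m import *
st=bot.read_state(); print(st["ee_pos"])
s=bot.snapshot("wrist"); cv2.imwrite("pics/w1.png",s["color"])
for o in bot.outline_of("wrist","flask_large")[:2]:
    P=pts(s,o["pixels"]); print(o["p"],o["xy"],len(P))
P=pts(s,np.ones((420,560),bool))
near=lambda x,y,r,z0,z1:P[(np.hypot(P[:,0]-x,P[:,1]-y)<r)&(P[:,2]>z0)&(P[:,2]<z1)]
N=near(.442,.082,.03,.1,.137); print("neck",fit(N,.014,[.442,.082]))
L=near(.442,.082,.03,.143,.16);print("lip",L.mean(0).round(4),len(L), L.min(0).round(3),L.max(0).round(3))
B=near(.442,.082,.06,.03,.08)
q=least_squares(lambda k:np.linalg.norm(B-k,axis=1)-.042,[.442,.082,.054],loss="soft_l1",f_scale=.002);print("ball",q.x.round(4),len(B))
```

```text
[0.44057509 0.08040964 0.23120737]
0.73 [279.7, 185.6] 5235
neck (array([0.4436, 0.0811]), np.float64(0.001), 621)
lip [0.443  0.0808 0.1483] 829 [0.426 0.064 0.143] [0.459 0.097 0.151]
ball [0.4421 0.0804 0.0543] 1401
```

View pics/w1.png

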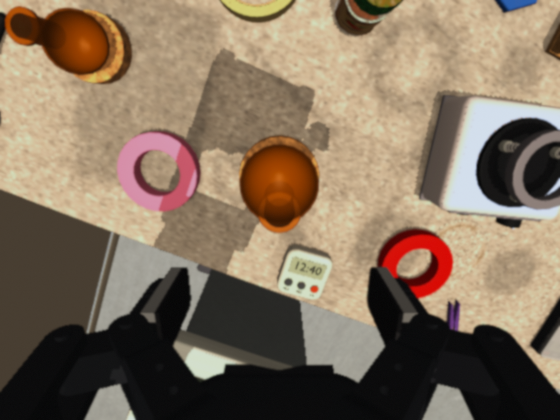

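>>> {"name": "play_rows", "arguments": {"motion": [[0.01, 0, 0.12, 0, 0], [0.01, 0, 0.25, 0, 0], [0.01, 0, 0.38, 0, 0], [0.01, 0, 0.5, 0, 0], [0.01, 0, 0.58, 0, 0], [0.01, 0, 0.645, 0, 0], [0.01, 0, 0.645, 0, 0], [0.01, 0, 0.645, 0, 0.4], [0.01, 0, 0.645, 0, 0.6], [0.01, 0, 0.645, 0, 0.8], [0.01, 0, 0.645, 0, 1], [0.01, 0, 0.645, 0, 1], [0.01, 0, 0.645, 0, 1], [0.01, 0, 0.645, 0, 1], [0.01, 0, 0.645, 0, 1]], "newtons": 60}}

```text
time_s: 5.38
ee_pos: [0.4433, 0.0816, 0.1029]
ee_rot: [3.08, 0.616, 0.002]
ft_force: [0.5, 0.4, 5.9]
finger_gap: 0.0281
gripper_force: 58.7
```

>>> {"name": "play_rows", "arguments": {"motion": [[0, 0, -0.04, 0, 1], [0, 0, -0.12, 0, 1], [0, 0, -0.22, 0, 1], [0, 0, -0.34, 0, 1], [0, 0, -0.46, 0, 1], [0, 0, -0.56, 0, 1], [0, 0, -0.63, 0, 1], [0, 0, -0.66, 0, 1], [0, 0, -0.66, 0, 1], [0, 0, -0.66, 0, 1]]}}

```text
time_s: 6.62
ee_pos: [0.442, 0.0815, 0.2333]
ee_rot: [-3.08, -0.616, 0.003]
ft_force: [-0.1, 0.9, -1.8]
finger_gap: 0.0285
gripper_force: 59.1
```

```bash
cat > fl.py <<'E'
from m import *
st=bot.read_state(); e=np.array(st["ee_pos"]); print(e,st["ft_force"],st["finger_gap"])
for c in("scene","top","wrist"):
    s=bot.snapshot(c); cv2.imwrite(f"pics/{c}_{st['time_s']:.1f}.png",s["color"])
    P=pts(s,np.ones((420,560),bool))
    g=e-[0,0,.049]
    B=P[(np.linalg.norm(P-g,axis=1)<.052)&(P[:,2]<e[2]-.02)]
    if len(B)>30:
        q=least_squares(lambda k:np.linalg.norm(B-k,axis=1)-.042,g,loss="soft_l1",f_scale=.002);print(c,"ball-tcp",(q.x-e).round(4),len(B),np.abs(q.fun).mean().round(4))
    R=P[(np.hypot(P[:,0]-.56,P[:,1]+.137)<.05)&(P[:,2]>.088)&(P[:,2]<.115)]
    if len(R)>50:
        k=least_squares(lambda k:np.maximum(np.abs(np.hypot(R[:,0]-k[0],R[:,1]-k[1])-.032)-.005,0),[.56,-.137],loss="soft_l1",f_scale=.002).x
        print(c,"ring",k.round(4),len(R),"top z",np.percentile(R[:,2],[50,80]).round(4))
E
python3 fl.py
```

```text
[0.44198925 0.08152639 0.23332343] [-0.08906801  0.88626529 -1.76271777] 0.028520770061064404
scene ball-tcp [-0.0002  0.0006 -0.0496] 1211 0.0008
scene ring [ 0.5614 -0.1375] 890 top z [0.1054 0.107 ]
top ball-tcp [-0.0006 -0.0003 -0.0474] 92 0.0006
top ring [ 0.5597 -0.1358] 347 top z [0.1068 0.1093]
wrist ball-tcp [-0.0012 -0.001  -0.0486] 4557 0.0003
wrist ring [ 0.5611 -0.1364] 2064 top z [0.1072 0.1081]
```

>>> {"name": "play_rows", "arguments": {"motion": [[0.01, 0.06, 0, 0, 1], [0.02, 0.18, 0, 0, 1], [0.03, 0.32, 0, 0, 1], [0.05, 0.48, 0, 0, 1], [0.065, 0.62, 0, 0, 1]]}}

```text
time_s: 7.4
ee_pos: [0.5032, -0.0298, 0.2341]
ee_rot: [3.08, 0.615, 0.0]
ft_force: [0.1, 0.2, -2.3]
finger_gap: 0.0284
gripper_force: 59.2
```

>>> {"name": "play_rows", "arguments": {"motion": [[0.01, 0.14, 0, 0, 1], [0.03, 0.3, 0, 0, 1], [0.045, 0.44, 0, 0, 1], [0.06, 0.56, 0, 0, 1], [0.065, 0.62, 0, 0, 1], [0.065, 0.62, 0, 0, 1], [0.065, 0.62, 0, 0, 1]]}}

```text
time_s: 8.28
ee_pos: [0.5616, -0.1367, 0.234]
ee_rot: [-3.08, -0.617, 0.001]
ft_force: [0.1, 0.5, -2.1]
finger_gap: 0.0286
gripper_force: 59.3
```

```bash
python3 fl.py
```

```text
[ 0.5616364  -0.1367465   0.23404502] [ 0.06486065  0.47959689 -2.09621042] 0.028595776287788973
scene ball-tcp [ 0.0001  0.0006 -0.0494] 1801 0.0006
scene ring [ 0.5613 -0.1376] 885 top z [0.1054 0.107 ]
top ball-tcp [-0.0012 -0.0001 -0.0491] 167 0.0007
top ring [ 0.5595 -0.1365] 51 top z [0.1069 0.1099]
wrist ball-tcp [-0.001  -0.0009 -0.0484] 4491 0.0003
wrist ring [ 0.5607 -0.1372] 680 top z [0.1076 0.1082]
```

>>> {"name": "play_rows", "arguments": {"motion": [[0, 0, 0.05, 0, 1], [0, 0, 0.1, 0, 1], [0, 0, 0.15, 0, 1], [0, 0, 0.19, 0, 1], [0, 0, 0.21, 0, 1], [0, 0, 0.22, 0, 1], [0, 0, 0.23, 0, 1], [0, 0, 0.24, 0, 1], [0, 0, 0.25, 0, 1], [0, 0, 0.25, 0, 1], [0, 0, 0.25, 0, 1]]}}

```text
time_s: 9.8
ee_pos: [0.5625, -0.1375, 0.185]
ee_rot: [3.08, 0.616, 0.002]
ft_force: [-0.2, 0.6, 4.3]
finger_gap: 0.0284
gripper_force: 59.4
```

```bash
python3 fl.py
```

```text
[ 0.56251345 -0.13754585  0.18496697] [-0.19946946  0.55374238  4.30850635] 0.028442842972160008
scene ball-tcp [-0.     -0.     -0.0512] 1972 0.0015
scene ring [ 0.5615 -0.1371] 543 top z [0.1021 0.1038]
top ball-tcp [-0.0015  0.0001 -0.0498] 159 0.0009
wrist ball-tcp [-0.0011 -0.001  -0.0491] 4686 0.0004
wrist ring [ 0.5697 -0.1372] 122 top z [0.0987 0.1015]
```

>>> {"name": "play_rows", "arguments": {"motion": [[0, 0, 0.01, 0, 1], [0, 0, 0.02, 0, 1], [0, 0, 0.03, 0, 1], [0, 0, 0.04, 0, 1], [0, 0, 0.045, 0, 1], [0, 0, 0.05, 0, 1], [0, 0, 0.05, 0, 1], [0, 0, 0.05, 0, 1]]}}

```text
time_s: 10.95
ee_pos: [0.5628, -0.1374, 0.1756]
ee_rot: [3.08, 0.616, 0.003]
ft_force: [-2.2, 1.7, 8.9]
finger_gap: 0.0285
gripper_force: 59.5
```

>>> {"name": "play_rows", "arguments": {"motion": [[0, 0, 0.005, 0, 1], [0, 0, 0.01, 0, 1], [0, 0, 0.012, 0, 1], [0, 0, 0.012, 0, 1], [0, 0, 0.012, 0, 1]]}}

```text
time_s: 11.58
ee_pos: [0.5633, -0.1374, 0.1744]
ee_rot: [3.079, 0.616, 0.005]
ft_force: [-2.2, 2.6, 13.3]
finger_gap: 0.0288
gripper_force: 59.6
```

>>> {"name": "play_rows", "arguments": {"motion": [[0, 0, 0.003, 0, 1], [0, 0, 0.005, 0, 1], [0, 0, 0.005, 0, 1], [0, 0, 0.005, 0, 1], [0, 0, 0.005, 0, 1]]}}

```text
time_s: 12.2
ee_pos: [0.5638, -0.1374, 0.1743]
ee_rot: [3.079, 0.616, 0.007]
ft_force: [-2.4, 3.2, 15.2]
finger_gap: 0.0285
gripper_force: 59.6
```

```bash
python3 fl.py; ls pics
```

```text
[ 0.56378529 -0.13738892  0.17427611] [-2.41117758  3.24900108 15.16701711] 0.02848846051557333
scene ball-tcp [-0.0011 -0.0002 -0.0511] 1931 0.0014
scene ring [ 0.5623 -0.1401] 557 top z [0.0937 0.1095]
top ball-tcp [-0.0029  0.0003 -0.0502] 152 0.0011
wrist ball-tcp [-0.002  -0.0011 -0.0488] 4546 0.0005
scene1.png
scene2.png
scene_12.2.png
scene_6.6.png
scene_8.3.png
scene_9.8.png
top1.png
top2.png
top_12.2.png
top_6.6.png
top_8.3.png
top_9.8.png
w1.png
wrist_12.2.png
wrist_6.6.png
wrist_8.3.png
wrist_9.8.png
```

View pics/scene_12.2.png

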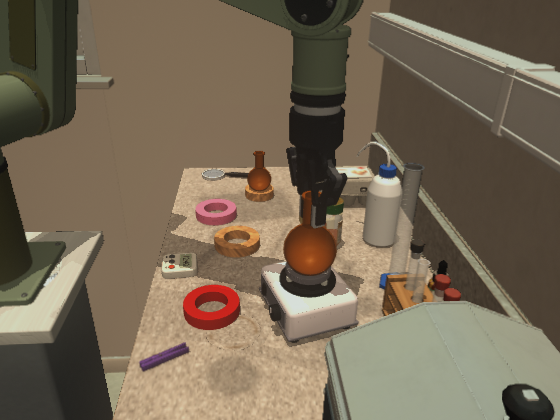

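The picture shows the large flask upright at about (309, 250), sitting in the depressed ring at about (308, 272). The cork at (237, 240) is empty, and the small flask and the other things are where they were. On the last push the force rose but the height did not change, so the ring is on its stop.

```bash
python3 -c "
from station import bot
print(bot.close_job())"
```

```text
the job is handed in; nothing more can be done
None
```

The job is handed in: the large flask stands upright in the mixer's ring, still gripped at about 60 N and held down at about 15 N, with the ring on its stop by force and height readings.

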